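# Pack a mould in the wax injector's rest and hold it on the nozzle

## Robot

A 6-joint arm with a two-finger parallel gripper is mounted at the origin on the work surface. World frame = base frame: x ahead of the robot, y to its left, z up, the work surface at z = 0. Lengths are in m, angles in rad, forces in N, time in s.
With the tool pointing down it reaches from about 0.375 to 0.975 m from the base axis. Payload 3.8 kg.
Tool frame: the origin (TCP) lies at the very end of the fingers, on their centre line; the grasp point (between the pads) lies bot.hold_point_z behind it (bot.hold_point_z is the distance from the TCP to the grasp point, in m); z points along the fingers, y is the line along which they close (so a half turn about z gives the same grasp; the last joint's range is limited). The gripper opens to 85 mm and grips with 20 to 120 N. Pads are 22 mm wide; open, the fingers measure 114 mm over their backs; the gripper's body (76 mm by 85 mm) begins 54 mm behind the grasp point. The pads swing forward as they close: fully open they stand 13 mm farther back than shut.
Start: joints at [1.289, 0.264, 1.604, -0, 1.274, -0.037], TCP at [0.164, 0.655, 0.231] pointing down, gripper open.
Joint ranges: [-2.63, 2.63], [-0.94, 2.18], [0.31, 2.57], [-1.31, 4.45], [0, 2.66], [-2.55, 2.55]. Speed limits (rad/s): [2.57, 2.57, 3.14, 3.14, 3.14, 3.14].

## Interface

Orientations are given as a rotation vector (axis times angle).
In Python, from workcell import bot, camrig gives the robot as it stands (bot), with the cameras (camrig).
- The arm moves only by the tool jog_arm, called after "Call:" as a command line: name --argument value ..., lists and objects as JSON in quotes. Schema: {"type":"object","properties":{"motion":{"type":"array","items":{"type":"array","items":{"type":"array","items":{"type":"number"},"minItems":4,"maxItems":4},"minItems":1,"maxItems":5},"minItems":1,"maxItems":1},"jaw":{"type":"number"},"grip_n":{"type":"number"},"only":{"type":"string"},"quiet":{"type":"boolean"},"lines":{"type":"string"}},"required":["motion"],"additionalProperties":false}. motion is a list that holds a single list of rows (three levels of brackets), with 1 to 5 rows, each of 4 numbers: dx, dy, dz in shares of the most that a row can go, 1 being 62.5 mm, then a turn about the tool's z in normalised numbers (1 is 90 degrees); each row shifts and turns the commanded pose from where the row before left it, along the tool's axes as they then stand; what a row does not reach is not made up. A row lasts 1/8 s, in which the tool goes at most 0.0625 m and 0.188 rad, less where a joint would pass 70% of its speed; a pose out of reach is approached as far as the arm can. jaw is the opening from 0.0 (shut) to 1.0 (fully open), set as the call begins (left out keeps the last). The fingers move at their own pace and stop on an object; grip_n is the grip in N (left out, the last holds). Time passes only in rows, so rows that do not move let the fingers close. The tool returns the time, the measured TCP pose, the force, the opening and the grip force at its end. only (a regular expression) keeps the lines of the reply that match it, lines (a string "A,B") keeps lines A to B, and quiet returns only ok. A shift or turn number past 1, either way, is cut back to 1. Input that does not fit is refused with a message, and nothing moves.
- bot.read_state(): the state, without advancing time (a new reading comes with each control period).
- camrig.read_camera(name): name is "scene" or "top" or "wrist"; returns the picture (420x560x3 uint8, red, green, blue); there is no depth.
- camrig.camera_info(name): a dict with "intrinsics" (3x3 intrinsics, pixels), "extrinsics" (4x4, takes a point from camera to world coordinates). Camera axes: x right, y down, z forward; pixel columns grow to the right and rows downward; lengths in m; the calibration is good to about 2 mm. A picture is of the moment at which its call begins: read the wrist's pose just before it. camera_info takes no time and is no camera call; for the wrist camera it gives the pose at the moment of the call.
- bot.finish_job(): hands the job in; it is judged then, once.
The state is a dict: "time": time; "q": joint angles; "joint_vel": joint speeds; "joint_torque": joint torques, N m; "tool_pos": TCP position; "tcp_rot": TCP orientation; "wrist_force": force on the tool from outside, world axes, zero at the start; "torque": the same for the moment, N m; "width": opening from 0.0 (shut) to 1.0 (fully open); "grip_force": force on a finger pad.
Only numpy, scipy, OpenCV 4.12 (cv2) and the standard library are available. Lean on these libraries where they do the work, as an engineer would, in place of code of your own. Each camera call takes 0.05 s, during which the arm holds its last target. There are 200 camera calls.

## Task

Get the mould ready for a shot of wax: first slide the core pin fully home into the hole in the mould's top, then slide the packing plate down beside the mould, into the side gap that is wide enough for it, until it stands on the rest. Then push the mould along the rest onto the spring nozzle until its face is flush with the injector's nozzle block, and finish while still holding it pressed there with the plate still alongside it; leave the wax tree, the bin and the knife where they are.

Things in the scene. Friction and masses are not known exactly. Their poses are not given: they have to be found in the camera images.
- injector: Bench wax injector, fixed. Origin on the bench straight below the middle of the nozzle block's front face (plane y = 0, 100 wide, 75 high); y points out of that face along the mould rest, x along the face, z up. Behind it a 210 wide housing starts at y = -50 and rises to 320. In front the mould rest: a flat dark steel slab 130 wide (x), y 0 to 150, top at z = 20.
- nozzle_face (a point): Point on the nozzle block's front face, on the nozzle axis, 42 above the bench (22 above the rest). Axes as the injector's.
- nozzle (a joint): How far the brass spring nozzle (tapered tip, 8 to 15 in diameter) is pushed in, m. At 0 it stands 12 mm out of the face; its spring pushes back with about 4 N at 0 and 9 N at 0.006, more than the mould's friction. With the mould flush on the face it reads about 0.006. Stop at 0.011.
- thick_guide: Fixed aluminium side guide on the rest, 32 thick (x), 120 long (y), 28 high; origin in the middle of its underside, on the rest. Axes parallel to the injector's. It stands 47 to one side of the nozzle axis (which side varies), about 1 mm from the mould's flank: no room for the plate.
- thin_guide: Fixed steel side guide on the rest, only 6 thick (x), 120 long (y), 28 high; origin in the middle of its underside. It stands 47 to the other side of the nozzle axis, which leaves a gap of about 14 mm between it and the mould's flank.
- mould: Two-part aluminium mould, a loose block 60 wide (x), 90 long (y), 44 high, about 0.45 kg; origin in the middle of its underside, y pointing away from the nozzle. Starts on the rest between the guides, in line with the nozzle, its front (-y) face 18 to 38 mm from the nozzle block. Its flat back (+y) face can be pushed.
- mould_inlet (a point): Middle of the mould's front face (22 above its underside), where a recess 20 in diameter and 6 deep takes the nozzle tip.
- mould_hole (a point): Mouth of the core hole, on the mould's top, 20 mm from its back face. Hole 13.5 mm in diameter with a 2 mm chamfer, 36 deep.
- core_pin: Loose steel core pin, 62 long, 0.09 kg. Origin at its lower tip, z up the pin. Shank 12 in diameter and 34 long with tapered tip, then a collar 21 in diameter (34 to 38) that comes to rest on the mould's top, then a knob 18 in diameter (38 to 62) to grip. Starts upright in the wooden block.
- packer: Loose aluminium packing plate, 0.14 kg: 12 thick (x), 50 long (y), 44 high, lower edge bevelled over 12 mm to 6 thick; on top a grip tab 10 thick (x), 30 long (y), 44 to 85 above the underside. Origin in the middle of the underside. Same either way round. Starts upright in the wooden block's slot.
- rack: Wooden block fixed on the bench, 70 (x) by 160 (y) by 30 high, origin in the middle of its underside. A 16 mm hole at y = +52 holds the pin and a slot 15 by 53 mm at y = -35 holds the plate; both are 20 deep, their floor 10 above the bench.
- wax_tree: Bystander: blue wax tree, 180 high, on a round black foot 90 in diameter; origin under the foot.
- parts_bin: Bystander: clear open bin of blue wax patterns, 100 by 120 by 55 high; origin under its middle.
- knife: Bystander: flat snap-off knife, 136 long (along x), 18 wide, 10 high, lying on the bench; origin under its middle.

How it is judged:
By the outcome, as a careful person would: the job done as asked, in the order asked, and still so for the second after the job is handed in, while the arm keeps its last pose, push and grip.
It also fails if it takes over 67 s, if anything falls off the work surface, if the arm or the gripper's body presses on something with over 40 N, if the wrist force passes 120 N, or if a joint passes its speed limit or range.

## Working session

There is one attempt and no reset: what is moved stays moved. The work goes in short steps, Python scripts to look and compute and a tool call to move; the robot and the scene stay as the last step left them, time stands still between calls to the robot, and variables do not carry over. Pictures are saved under pics/ and viewed, at most 10 in all, crops included, and the job is handed in when it is done.

```bash
ls; mkdir -p pics
```

Run:
```python
from workcell import bot, camrig
import cv2,numpy as np
a=camrig.read_camera("scene");b=camrig.read_camera("top")
cv2.imwrite("pics/scene0.png",a[:,:,::-1]);cv2.imwrite("pics/top0.png",b[:,:,::-1])
np.set_printoptions(precision=4,suppress=True)
for n in("scene","top","wrist"):
  i=camrig.camera_info(n);print(n,i["intrinsics"],i["extrinsics"])
print(bot.read_state(),bot.hold_point_z)
```

```text
pics
workcell.py
scene [[383.3505   0.     281.3632]
 [  0.     383.3505 204.6779]
 [  0.       0.       1.    ]] [[-0.6834  0.424  -0.5943  1.0026]
 [ 0.7299  0.4105 -0.5466  0.5138]
 [ 0.0122 -0.8073 -0.59    0.4693]
 [ 0.      0.      0.      1.    ]]
top [[416.4058   0.     281.5521]
 [  0.     416.4058 210.9142]
 [  0.       0.       1.    ]] [[-0.0246 -0.9922  0.1224  0.5228]
 [-0.9996  0.0259  0.0087  0.1039]
 [-0.0118 -0.1222 -0.9924  0.8282]
 [ 0.      0.      0.      1.    ]]
wrist [[290.1174   0.     282.1162]
 [  0.     290.1174 207.5034]
 [  0.       0.       1.    ]] [[ 0.2409  0.9187  0.313   0.0838]
 [ 0.9705 -0.227  -0.0808  0.6753]
 [-0.0031  0.3232 -0.9463  0.3718]
 [ 0.      0.      0.      1.    ]]
{'time': 0.1, 'q': array([ 1.2891,  0.2647,  1.6053,  0.    ,  1.2737, -0.0369]), 'joint_vel': array([ 0.001 , -0.0027, -0.0028,  0.0009, -0.    , -0.0008]), 'joint_torque': array([  0.0021, -51.6701, -36.8594,  -0.    ,   0.0062,   0.    ]), 'tool_pos': array([0.1634, 0.6542, 0.23  ]), 'tcp_rot': array([-0.3836, -3.1177,  0.0033]), 'wrist_force': array([-0.2329, -0.5101,  0.1714]), 'torque': array([ 0.0032,  0.0255, -0.0089]), 'grip_force': 0.0, 'width': 0.9986096119036383} 0.0187
```

View pics/scene0.png

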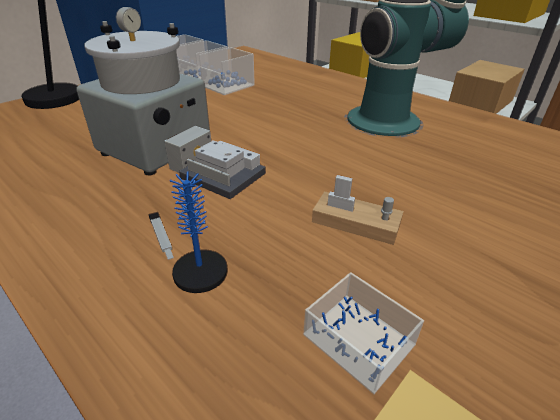

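View pics/top0.png

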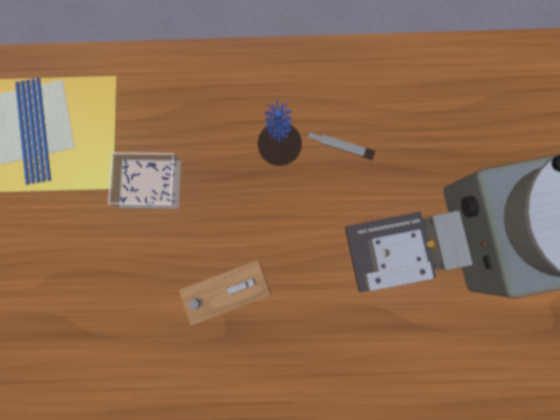

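Run:
```python
import cv2,numpy as np
t=cv2.imread("pics/top0.png");s=cv2.imread("pics/scene0.png")
def c(im,x,y,w): return cv2.resize(im[y:y+w*3//4,x:x+w],(400,300),interpolation=cv2.INTER_CUBIC)
cv2.imwrite("pics/comp.png",np.vstack([np.hstack([c(t,176,256,100),c(t,340,203,132)]),np.hstack([c(s,308,168,100),c(s,164,116,108)])]))
```

```text
(no output)
```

View pics/comp.png

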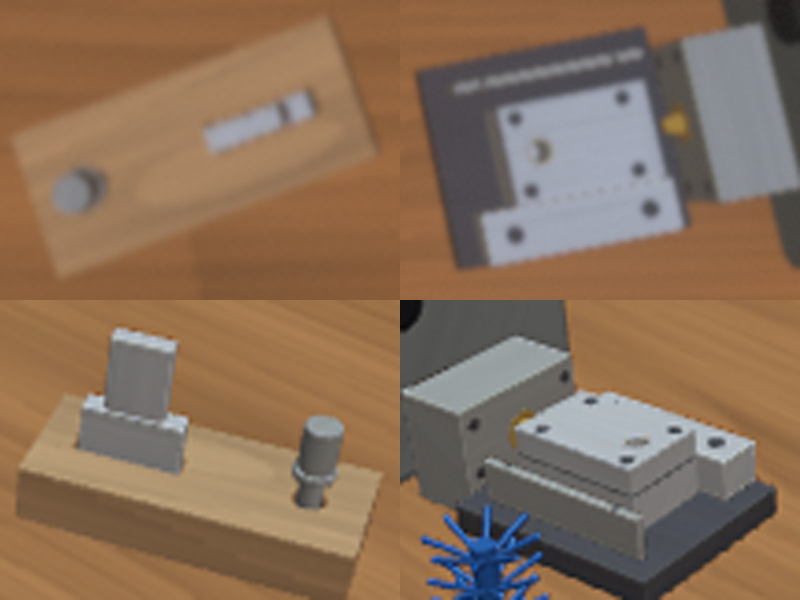

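Create h.py:
```python
import numpy as np,cv2
from workcell import bot, camrig
np.set_printoptions(precision=4,suppress=True)
def P(info):
    E=np.linalg.inv(info["extrinsics"]);return info["intrinsics"]@E[:3]
def tri(*obs): # (P,px)...
    A=np.vstack([[u*M[2]-M[0],v*M[2]-M[1]] for M,(u,v) in obs]);X=np.linalg.svd(A)[2][-1];X=X[:3]/X[3]
    r=[np.round((M@np.r_[X,1])[:2]/(M@np.r_[X,1])[2]-p,1) for M,p in obs]
    return X,r
def onz(M,p,z):
    u,v=p;A=np.vstack([u*M[2]-M[0],v*M[2]-M[1]]);return np.linalg.solve(A[:,:2],-A[:,3]-A[:,2]*z)
```

Run:
```python
from h import *
T=P(camrig.camera_info("top"));S=P(camrig.camera_info("scene"))
tr=lambda x,y:(176+x/4,256+y/4); tm=lambda x,y:(340+(x-400)*.33,203+y*.33)
sr=lambda x,y:(308+x/4,168+(y-300)/4); sm=lambda x,y:(164+(x-400)*.27,116+(y-300)*.27)
for n,a,b in [("pintop",tr(72,191),sr(323,427)),("tabtop",tr(243,127),sr(144,338)),("r+y+x",tr(12,135),sr(352,557)),("r-y+x",tr(328,17),sr(18,467)),("r-y-x",tr(378,153),sr(68,397)),("r+y-x",tr(60,278),sr(382,473)),
 ("m back+x",tm(500,108),sm(632,488)),("m front+x",tm(642,80),sm(515,452)),("m back-x",tm(523,210),sm(695,435)),("hole",tm(539,151),sm(637,442)),("thin back",tm(455,87),sm(643,517)),("slab back+x",tm(417,70),sm(645,582)),("slab back-x",tm(458,267),sm(775,490)),("block top +x",tm(682,37),sm(460,413)),("block -x",tm(722,200),sm(570,355))]:
    X,r=tri((T,a),(S,b));print(n,X,*r, np.hypot(*X[:2]))
```

```text
pintop [0.4527 0.2719 0.0686] [-0.2  0.1] [-0.2  0. ] 0.5280634353245099
tabtop [0.481  0.1911 0.0935] [ 0.3 -0.2] [ 0.4 -0. ] 0.5176106102159271
r+y+x [0.4759 0.3091 0.0276] [ 0.1 -0. ] [ 0.1 -0. ] 0.5674764804135044
r-y+x [0.5277 0.1583 0.0271] [-0.  0.] [-0.1 -0. ] 0.5509045799887105
r-y-x [0.4625 0.1367 0.0256] [-0.5  0.4] [-0.6 -0. ] 0.48225142203002247
r+y-x [0.4088 0.2869 0.0263] [-0.2  0.1] [-0.2  0. ] 0.49939328906571423
m back+x [ 0.5608 -0.0572  0.0482] [-0.8  0.8] [-1.2 -0.1] 0.5637274547404056
m front+x [ 0.5766 -0.1476  0.043 ] [-0.5  0.6] [-0.8 -0.1] 0.5951825341750432
m back-x [ 0.4996 -0.0675  0.055 ] [-0.3  0.3] [-0.4 -0. ] 0.5041237194537305
hole [ 0.5351 -0.0783  0.0599] [-0.1  0.1] [-0.1 -0. ] 0.5407750472869645
thin back [ 0.5749 -0.0308  0.046 ] [-0.6  0.7] [-1.  -0.1] 0.5756881421594151
slab back+x [ 0.5894 -0.0128  0.017 ] [-0.2  0.2] [-0.3 -0. ] 0.5895001839653856
slab back-x [ 0.4642 -0.0339  0.0153] [-0.  0.] [-0. -0.] 0.46547112385444067
block top +x [ 0.5999 -0.1639  0.0722] [-0.4  0.6] [-0.7 -0.1] 0.6218744951331674
block -x [ 0.503  -0.1816  0.0711] [-0.3  0.3] [-0.4 -0.1] 0.5347238875014031
```

Add to h.py:
```python
from scipy.spatial.transform import Rotation as R
def go(x,y,z,ang=None):
    s=bot.read_state();M=R.from_rotvec(s["tcp_rot"]).as_matrix()
    d=M.T@(np.array([x,y,z])-s["tool_pos"]);a=np.arctan2(M[1,0],M[0,0])
    print("delta tool",d,"turn",None if ang is None else a-np.deg2rad(ang),"ang",np.rad2deg(a),"tilt",M[2],"t",s["time"],s["tool_pos"],s["wrist_force"])
```

```bash
python3 -c "
from h import *
go(.452,.272,.2,109.3)"
```

```text
delta tool [-0.3727 -0.3008  0.0306] turn 0.9891136506971643 ang 165.97203764372463 tilt [ 0.0001 -0.0021 -1.    ] t 0.1 [0.1634 0.6542 0.23  ] [-0.2329 -0.5101  0.1714]
```

The rows are not in the units I measure in: shifts go in shares of 62.5 mm and turns go in shares of 90 degrees. I convert before sending: -0.046 m is -0.736, -0.0375 m is -0.6.

Call:
jog_arm --motion '[[[-0.736, -0.6, 0, 0], [-0.736, -0.6, 0, 0], [-0.736, -0.6, 0, 0], [-0.736, -0.6, 0.24, 0], [-0.736, -0.6, 0.24, 0]]]' --jaw 1.0

```text
time: 0.72
tool_pos: [0.3421, 0.4155, 0.2009]
tcp_rot: [0.383, 3.118, 0.0]
wrist_force: [1.1, -0.5, 0.5]
width: 1.001
grip_force: 0.0
```

Call:
jog_arm --motion '[[[-0.736, -0.6, 0, 0], [-0.736, -0.6, 0, 0], [-0.736, -0.6, 0, 0], [0, 0, 0, 0.1146], [0, 0, 0, 0.1146]]]'

```text
time: 1.35
tool_pos: [0.4483, 0.2733, 0.2008]
tcp_rot: [-0.948, -2.994, 0.001]
wrist_force: [-0.2, 0.5, -0.2]
width: 1.003
grip_force: 0.0
```

Call:
jog_arm --motion '[[[0, 0, 0, 0.1146], [0, 0, 0, 0.1146], [0, 0, 0, 0.1146], [0, 0, 0, 0.0573], [0, 0, 0, 0]]]'

```text
time: 1.98
tool_pos: [0.4476, 0.2744, 0.2008]
tcp_rot: [-1.817, -2.562, 0.001]
wrist_force: [-0.2, -0.6, 0.3]
width: 1.0
grip_force: 0.0
```

Run:
```python
from h import *
go(.452,.272,.13,109.3)
i=camrig.camera_info("wrist");im=camrig.read_camera("wrist");cv2.imwrite("pics/w1.png",im[:,:,::-1]);np.save("w1.npy",P(i))
print(i["extrinsics"])
```

```text
delta tool [-0.0037  0.0034  0.0708] turn 0.0001668688573743804 ang 109.30956088125971 tilt [-0.0002 -0.0009 -1.    ] t 1.975 [0.4476 0.2744 0.2008] [-0.2084 -0.6062  0.346 ]
[[ 0.9433  0.3143  0.1071  0.4211]
 [ 0.3321 -0.8924 -0.3056  0.3535]
 [-0.0005  0.3238 -0.9461  0.3425]
 [ 0.      0.      0.      1.    ]]
```

View pics/w1.png

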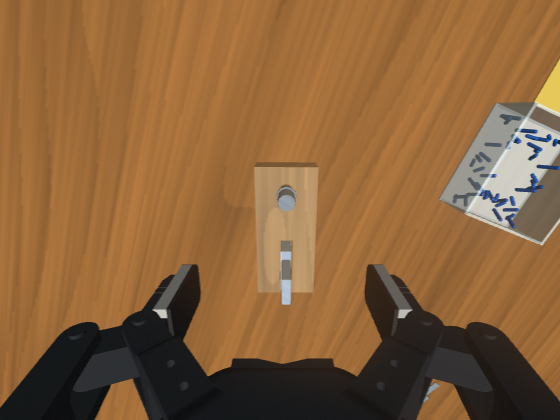

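Run:
```python
from h import *
W=np.load("w1.npy");T=P(camrig.camera_info("top"));S=P(camrig.camera_info("scene"))
print(onz(W,(287,203),.072),tri((W,(287,203)),(T,(194,303.75)),(S,(388.75,199.75))))
print(onz(W,(286,292),.095),onz(W,(286,281),.095),onz(W,(286,304),.095))
print([onz(W,p,.03) for p in[(254,167),(318,167),(259,292),(313,292)]])
go(.452,.272,.13,109.3)
```

```text
[0.4547 0.2721] (array([0.4535, 0.2719, 0.0694]), [array([-1.3, -1. ]), array([-0.2, -0.3]), array([-0.4, -0.2])])
[0.4825 0.1905] [0.4782 0.2025] [0.4873 0.177 ]
[array([0.4122, 0.2863]), array([0.4778, 0.3094]), array([0.4664, 0.1364]), array([0.5308, 0.159 ])]
delta tool [-0.0038  0.0033  0.0709] turn 0.0009149706899136412 ang 109.35242395891022 tilt [-0.0001 -0.0007 -1.    ] t 2.025 [0.4477 0.2745 0.2009] [ 0.146   0.3207 -0.3174]
```

Scaled: 0.04 m is 0.64, 0.02 m is 0.32.

```bash
python3 -c "
from h import *
go(.4537,.272,.05,109.3)"
```

```text
delta tool [-0.0043  0.005   0.1509] turn 0.0009149706899136412 ang 109.35242395891022 tilt [-0.0001 -0.0007 -1.    ] t 2.025 [0.4477 0.2745 0.2009] [ 0.146   0.3207 -0.3174]
```

Call:
jog_arm --motion '[[[-0.072, 0.08, 0.64, 0], [0, 0, 0.64, 0], [0, 0, 0.64, 0], [0, 0, 0.32, 0], [0, 0, 0, 0]]]'

```text
time: 2.65
tool_pos: [0.4522, 0.271, 0.0591]
tcp_rot: [-1.816, -2.561, 0.007]
wrist_force: [0.3, -0.2, -0.5]
width: 0.999
grip_force: 0.0
```

```bash
python3 -c "
from h import *
go(.4537,.272,.05,109.3)"
```

```text
delta tool [0.0004 0.0018 0.0091] turn 0.0004270507525232503 ang 109.32446820575747 tilt [-0.0007 -0.0049 -1.    ] t 2.65 [0.4522 0.271  0.0591] [ 0.2699 -0.2398 -0.4762]
```

Scaled: 0.008 m is 0.128, 0.002 m is 0.032.

Call:
jog_arm --motion '[[[0, 0.032, 0.128, 0], [0, 0, 0, 0], [0, 0, 0, 0]]]'

```text
time: 3.02
tool_pos: [0.4567, 0.2731, 0.0542]
tcp_rot: [1.818, 2.561, 0.002]
wrist_force: [0.1, -0.4, -0.5]
width: 0.999
grip_force: 0.0
```

Call:
jog_arm --motion '[[[0, 0, 0, 0], [0, 0, 0, 0], [0, 0, 0, 0], [0, 0, 0, 0], [0, 0, 0, 0]]]' --jaw 0.0 --grip_n 40

```text
time: 3.65
tool_pos: [0.456, 0.2727, 0.0534]
tcp_rot: [-1.819, -2.562, 0.0]
wrist_force: [-0.8, -0.8, 1.2]
width: 0.191
grip_force: 38.7
```

```bash
python3 -c "
from h import *
go(.4537,.272,.05,109.3)"
```

```text
delta tool [ 0.0001 -0.0024  0.0034] turn -0.0007673367441500822 ang 109.25603484309488 tilt [-0.     -0.0001 -1.    ] t 3.65 [0.456  0.2727 0.0534] [-0.843  -0.8231  1.2004]
```

Scaled: -0.05 m is -0.8, -0.03 m is -0.48.

Call:
jog_arm --motion '[[[0, 0, -0.48, 0], [0, 0, -0.64, 0], [0, 0, -0.8, 0], [0, 0, -0.32, 0], [0, 0, 0, 0]]]'

```text
time: 4.28
tool_pos: [0.4573, 0.2734, 0.1953]
tcp_rot: [1.817, 2.56, 0.006]
wrist_force: [-0.3, -0.2, -2.0]
width: 0.19
grip_force: 38.9
```

```bash
python3 -c "
from h import *
go(.5375,-.078,.195,99.4)"
```

```text
delta tool [-0.3582 -0.0402 -0.0001] turn 0.172017122684754 ang 109.2558551338205 tilt [ 0.0007  0.0044 -1.    ] t 4.275 [0.4573 0.2734 0.1953] [-0.3014 -0.2276 -2.0042]
```

Call:
jog_arm --motion '[[[-0.8, -0.0896, 0, 0], [-0.88, -0.0992, 0, 0], [-0.88, -0.0992, 0, 0], [-0.88, -0.0992, 0, 0], [-0.8, -0.0896, 0, 0]]]'

```text
time: 4.9
tool_pos: [0.5141, 0.0108, 0.1909]
tcp_rot: [-1.818, -2.559, 0.003]
wrist_force: [0.6, 0.9, -0.9]
width: 0.19
grip_force: 38.9
```

Call:
jog_arm --motion '[[[-0.64, -0.072, 0, 0], [0, 0, 0, 0.1095], [0, 0, 0, 0], [0, 0, 0, 0]]]'

```text
time: 5.4
tool_pos: [0.5233, -0.0262, 0.1919]
tcp_rot: [-2.027, -2.398, 0.002]
wrist_force: [-0.5, 0.1, -0.3]
width: 0.186
grip_force: 38.9
```

Run:
```python
from h import *
go(.5375,-.078,.195,99.4)
i=camrig.camera_info("wrist");im=camrig.read_camera("wrist");np.save("w2.npy",P(i));print(i["extrinsics"][:3,3])
cv2.imwrite("pics/w2.png",cv2.resize(im[0:420,100:460,::-1],None,fx=1.42,fy=1.42,interpolation=cv2.INTER_CUBIC))
```

```text
delta tool [-0.0535  0.0053 -0.0032] turn 0.003118146826269763 ang 99.57865665304739 tilt [ 0.0007 -0.0022 -1.    ] t 5.4 [ 0.5233 -0.0262  0.1919] [-0.5097  0.0889 -0.25  ]
[0.5107 0.0563 0.3336]
```

View pics/w2.png

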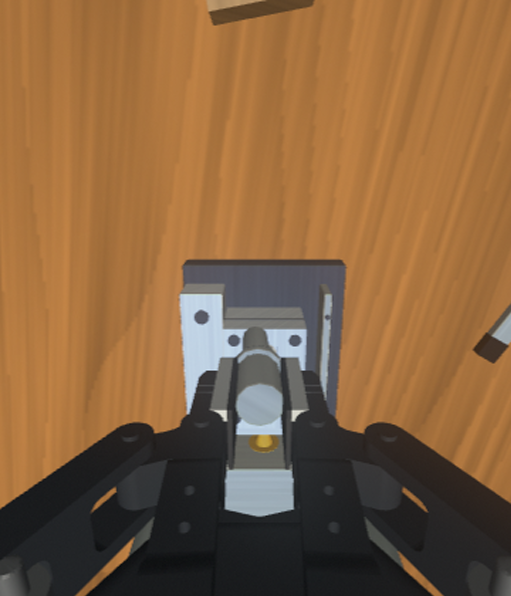

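Run:
```python
from h import *
W=np.load("w2.npy");c=lambda x,y:(100+x/1.42,y/1.42)
e=np.deg2rad(99.4);yj=np.array([np.cos(e),np.sin(e)]);xj=np.array([yj[1],-yj[0]])
for n,p,z in[("back-x",(223,328),.064),("back+x",(304,328),.064),("slab-",(184,262),.02),("slab+",(345,262),.02),("screw-",(234,340),.064),("screw+",(294,340),.064),("nozzle",(264,432),.049),("block-",(229,468),.075),("block+",(293,468),.075),("thin",(325,285),.048),("thick-",(182,294),.048),("thick+",(223,294),.048),("pintip",(255,331),.1485),("knobtop",(259,402),.2105)]:
    X=onz(W,c(*p),z);print(n,X,"inj",(X-[.5535,-.172])@xj,(X-[.5535,-.172])@yj)
```

```text
back-x [ 0.505  -0.0634] inj -0.03013578222737615 0.11505397331014078
back+x [ 0.5618 -0.0537] inj 0.02747126947230121 0.11535578492734189
slab- [ 0.466  -0.0324] inj -0.06349622219003304 0.15196586893886818
slab+ [ 0.5903 -0.0112] inj 0.06260125686786158 0.1525923203419711
screw- [ 0.5141 -0.0714] inj -0.022448238642879238 0.10572326955352639
screw+ [ 0.5566 -0.0641] inj 0.020664129647841395 0.10595140956401529
nozzle [ 0.551  -0.1566] inj 6.878313669663902e-05 0.01560667672002927
block- [ 0.5263 -0.1745] inj -0.02720883782380314 0.0019908235198835933
block+ [ 0.5752 -0.1661] inj 0.02236323203699563 0.0022847316132637158
thin [ 0.5729 -0.0244] inj 0.04328706334905035 0.14244424869204425
thick- [ 0.4712 -0.0488] inj -0.061033899125989756 0.13500640651590998
thick+ [ 0.5008 -0.0437] inj -0.030999705310478975 0.13515945354854184
pintip [ 0.5224 -0.0248] inj -0.006606849808977029 0.1502676557627334
knobtop [ 0.5243 -0.0239] inj -0.004613946766274397 0.15091594730100538
```

Scaled: 0.035 m is 0.56, 0.03 m is 0.48, 0.003 rad is 0.0019.

```bash
python3 -c "
from h import *
go(.5375,-.079,.1154,99.4)"
```

```text
delta tool [-0.0546  0.0051  0.0768] turn 0.0028877262747273313 ang 99.56545452793092 tilt [ 0.0005 -0.0016 -1.    ] t 5.45 [ 0.5235 -0.026   0.1923] [ 0.0192  1.1155 -1.4409]
```

Call:
jog_arm --motion '[[[-0.4432, 0.048, 0, 0.0019], [-0.4432, 0.048, 0.16, 0], [0, 0, 0.56, 0], [0, 0, 0.48, 0], [0, 0, 0, 0]]]'

```text
time: 6.08
tool_pos: [0.5363, -0.0792, 0.1153]
tcp_rot: [-2.029, -2.391, 0.005]
wrist_force: [-0.9, 0.2, -0.6]
width: 0.192
grip_force: 39.0
```

Call:
jog_arm --motion '[[[0, 0, 0, 0], [0, 0, 0, 0]]]'

```text
time: 6.32
tool_pos: [0.5405, -0.0803, 0.1202]
tcp_rot: [2.033, 2.392, 0.003]
wrist_force: [-0.7, -0.4, -1.7]
width: 0.188
grip_force: 39.0
```

```bash
python3 -c "
from h import *
go(.5375,-.079,.1134,99.4)"
```

```text
delta tool [ 0.0017 -0.0028  0.0068] turn -0.002203058346023301 ang 99.27377405475181 tilt [-0.0012  0.0031 -1.    ] t 6.325 [ 0.5405 -0.0803  0.1202] [-0.6963 -0.4209 -1.6531]
```

Call:
jog_arm --motion '[[[0, 0, 0, 0], [0, 0, 0, 0], [0, 0, 0, 0], [0, 0, 0, 0]]]'

```text
time: 6.82
tool_pos: [0.5391, -0.0803, 0.1183]
tcp_rot: [2.036, 2.393, 0.0]
wrist_force: [0.2, 0.0, -1.0]
width: 0.191
grip_force: 39.0
```

```bash
python3 -c "
from h import *
go(.5375,-.079,.1134,99.4)"
```

```text
delta tool [ 0.0015 -0.0013  0.0049] turn -0.0030637169579350587 ang 99.22446194868768 tilt [-0.  0. -1.] t 6.825 [ 0.5391 -0.0803  0.1183] [ 0.2257  0.0488 -0.9732]
```

Scaled: 0.004 m is 0.064, 0.0015 m is 0.024, -0.003 rad is -0.0019.

Call:
jog_arm --motion '[[[0.024, -0.0208, 0.064, -0.0019], [0, 0, 0, 0], [0, 0, 0, 0], [0, 0, 0, 0], [0, 0, 0, 0]]]'

```text
time: 7.45
tool_pos: [0.5376, -0.079, 0.1144]
tcp_rot: [2.032, 2.396, 0.0]
wrist_force: [0.3, 0.5, -0.1]
width: 0.191
grip_force: 39.0
```

Run:
```python
from h import *
go(.5375,-.079,.1134,99.4)
s=camrig.read_camera("scene");w=camrig.read_camera("wrist");np.save("w3.npy",P(camrig.camera_info("wrist")))
c=lambda im,x,y,W:cv2.resize(im[y:y+W*3//2,x:x+W],(400,600),interpolation=cv2.INTER_CUBIC)
cv2.imwrite("pics/c3.png",np.hstack([c(s,180,60,90),c(w,220,180,140)])[:,:,::-1])
```

```text
delta tool [ 0.0001 -0.0001  0.001 ] turn -0.00014145813624888426 ang 99.39189504581516 tilt [-0.      0.0002 -1.    ] t 7.45 [ 0.5376 -0.079   0.1144] [ 0.3212  0.5408 -0.0977]
```

View pics/c3.png

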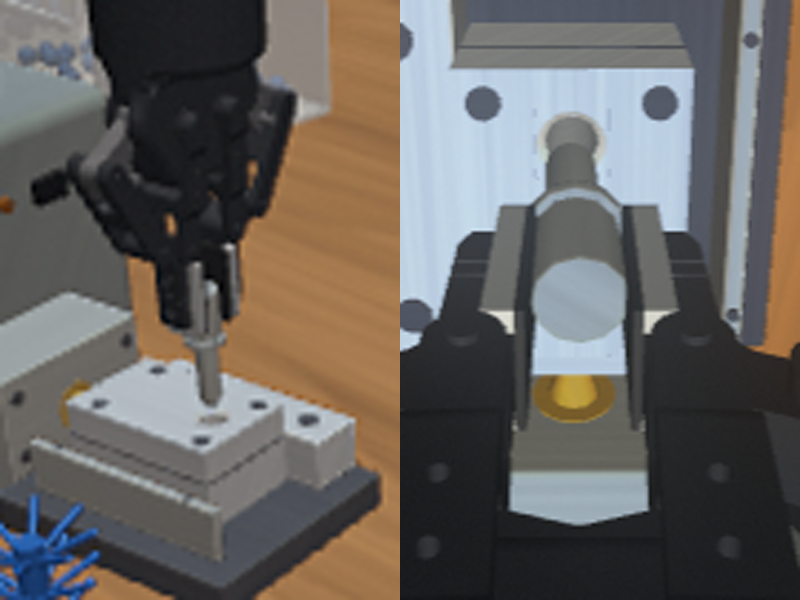

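Run:
```python
from h import *
W=np.load("w3.npy");S=P(camrig.camera_info("scene"))
w=lambda x,y:(220+(x-400)*.35,180+y*.35);s=lambda x,y:(180+x*.225,60+y*.225)
print("hole W",onz(W,w(572,143),.064),"S",onz(S,s(212,420),.064))
for r in(120,128,135):print("tip W",onz(W,w(573,r),.071),)
print("tip S",[onz(S,s(210,v),.071) for v in (405,400)],tri((W,w(573,128)),(S,s(210,403))),tri((W,w(572,143)),(S,s(212,420))))
```

```text
hole W [ 0.5373 -0.0783] S [ 0.5405 -0.072 ]
tip W [ 0.5361 -0.0694]
tip W [ 0.5365 -0.0714]
tip W [ 0.5368 -0.0732]
tip S [array([ 0.5394, -0.0741]), array([ 0.536 , -0.0781])] (array([ 0.5381, -0.0734,  0.0714]), [array([1.9, 3.2]), array([0.6, 0.2])]) (array([ 0.5365, -0.0785,  0.0603]), [array([-1.1, -2. ]), array([-0.4, -0.1])])
```

Run:
```python
from h import *
W=np.load("w3.npy");S=P(camrig.camera_info("scene"))
for z in(.133,.109,.105,.078,.071):
  for xy in((.5375,-.079),):
    a=W@[*xy,z,1];a=a[:2]/a[2];b=S@[*xy,z,1];b=b[:2]/b[2]
    print(z,"W",400+(a[0]-220)/.35,(a[1]-180)/.35,"S",(b-[180,60])/.225)
```

Run:
```python
import cv2
im=cv2.imread("pics/c3.png");a=cv2.resize(im[90:190,500:640],None,fx=4,fy=4,interpolation=2);b=cv2.resize(im[300:450,160:270],(440,600),interpolation=2)[:400]
import numpy as np
b=cv2.resize(im[330:440,160:270],(400,400),interpolation=2)
cv2.imwrite("pics/c3z.png",cv2.resize(np.hstack([a,b]),(800,333)))
```

```text
0.133 W 570.0972263856218 305.10853998413904 S [196.8789 282.5362]
0.109 W 571.008755039262 235.3986502620509 S [200.6844 329.4188]
0.105 W 571.1369913785339 225.59167268287703 S [201.3058 337.0743]
0.078 W 571.87270430701 169.3274324899239 S [205.4079 387.6116]
0.071 W 572.0330831332708 157.06233226765985 S [206.4459 400.3992]
```

View pics/c3z.png

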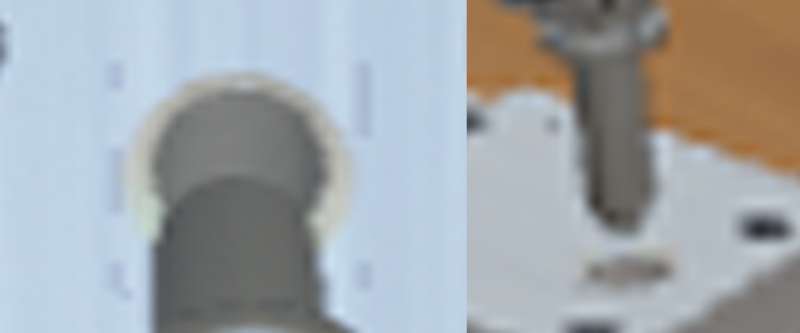

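Scaled: 0.005 m is 0.08, 0.003 m is 0.048.

Call:
jog_arm --motion '[[[0.0112, 0, 0.08, 0], [0, 0, 0.08, 0], [0, 0, 0.048, 0], [0, 0, 0, 0], [0, 0, 0, 0]]]'

```text
time: 8.18
tool_pos: [0.5375, -0.0783, 0.1013]
tcp_rot: [2.032, 2.396, -0.0]
wrist_force: [-0.0, 0.4, -0.5]
width: 0.19
grip_force: 38.9
```

```bash
python3 -c "
from h import *
go(.5375,-.079,.0734,99.4)"
```

```text
delta tool [-0.0007 -0.0001  0.0279] turn -5.787888723762791e-05 ang 99.39668378403839 tilt [-0. -0. -1.] t 8.175 [ 0.5375 -0.0783  0.1013] [-0.0338  0.4233 -0.4872]
```

Scaled: 0.006 m is 0.096, 0.004 m is 0.064.

Call:
jog_arm --motion '[[[0, 0, 0.096, 0], [0, 0, 0.096, 0], [0, 0, 0.096, 0], [0, 0, 0.064, 0], [0, 0, 0, 0]]]'

```text
time: 8.8
tool_pos: [0.5371, -0.0783, 0.0787]
tcp_rot: [-2.031, -2.395, 0.001]
wrist_force: [-0.2, -0.6, -1.3]
width: 0.196
grip_force: 38.9
```

Call:
jog_arm --motion '[[[0, 0, 0.048, 0], [0, 0, 0.032, 0], [0, 0, 0.032, 0], [0, 0, 0, 0], [0, 0, 0, 0]]]'

```text
time: 9.43
tool_pos: [0.5375, -0.0784, 0.0737]
tcp_rot: [2.032, 2.396, -0.0]
wrist_force: [-4.3, 0.4, 7.9]
width: 0.191
grip_force: 40.0
```

```bash
python3 -c "
from h import *
go(.5375,-.079,.0734,99.4)"
```

```text
delta tool [-0.0006 -0.0001  0.0003] turn 2.10124939865608e-05 ang 99.40120392722248 tilt [-0.0002 -0.     -1.    ] t 9.425 [ 0.5375 -0.0784  0.0737] [-4.2545  0.4409  7.9326]
```

Scaled: 0.0015 m is 0.024.

Call:
jog_arm --motion '[[[0, 0, 0.024, 0], [0, 0, 0, 0], [0, 0, 0, 0]]]'

```text
time: 9.8
tool_pos: [0.5376, -0.0785, 0.0735]
tcp_rot: [2.032, 2.396, -0.0]
wrist_force: [-7.2, 0.7, 15.9]
width: 0.195
grip_force: 40.8
```

Call:
jog_arm --motion '[[[0, 0, 0, 0], [0, 0, 0, 0], [0, 0, 0, 0], [0, 0, 0, 0]]]' --jaw 1.0

```text
time: 10.3
tool_pos: [0.5373, -0.0783, 0.0704]
tcp_rot: [-2.032, -2.396, 0.0]
wrist_force: [-0.2, -0.1, -0.8]
width: 0.993
grip_force: 0.0
```

Call:
jog_arm --motion '[[[0, 0, -0.48, 0], [0, 0, -0.64, 0], [0, 0, -0.8, 0], [0, 0, 0, 0]]]'

```text
time: 10.8
tool_pos: [0.5411, -0.079, 0.1961]
tcp_rot: [2.026, 2.389, 0.008]
wrist_force: [1.1, 0.9, -0.2]
width: 0.999
grip_force: 0.0
```

Run:
```python
from h import *
go(.4830,.1905,.15,109.3)
s=camrig.read_camera("scene");w=camrig.read_camera("wrist");np.save("w4.npy",P(camrig.camera_info("wrist")))
c=lambda im,x,y,W:cv2.resize(im[y:y+W*3//2,x:x+W],(400,600),interpolation=cv2.INTER_CUBIC)
cv2.imwrite("pics/c4.png",np.hstack([c(s,180,80,90),c(w,220,180,140)])[:,:,::-1])
```

```text
delta tool [ 0.2755 -0.0137  0.0451] turn -0.172826919924165 ang 99.3977469020999 tilt [-0.0035  0.0094 -0.9999] t 10.8 [ 0.5411 -0.079   0.1961] [ 1.1443  0.8949 -0.1898]
```

View pics/c4.png

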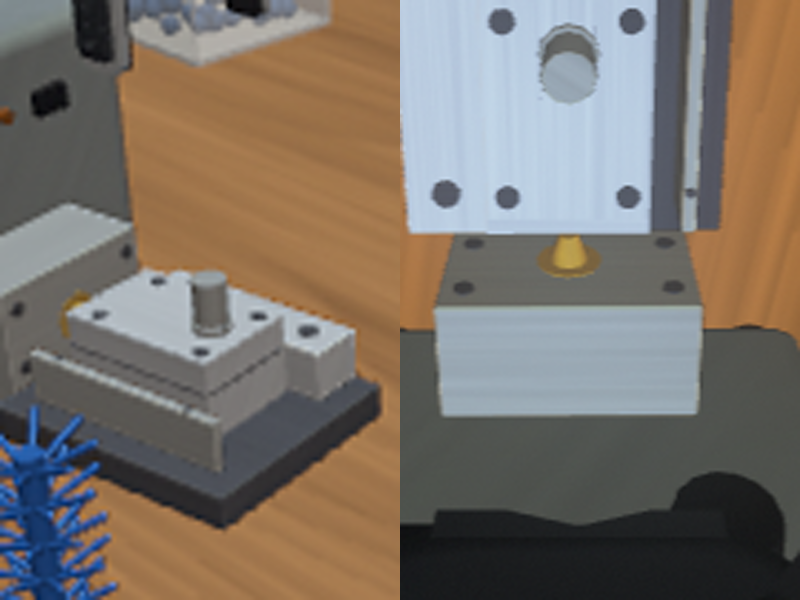

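Run:
```python
from h import *
W=np.load("w4.npy");c=lambda x,y:(220+(x-400)*.35,180+y*.35)
e=np.deg2rad(99.4);yj=np.array([np.cos(e),np.sin(e)]);xj=np.array([yj[1],-yj[0]])
for n,p,z in[("mould+x back",(657,5),.064),("mould+x front",(652,232),.064),("thin in",(691,5),.048),("thin in",(684,230),.048),("thin out",(708,5),.048),("thin out f",(698,230),.048),("pin",(568,78),.092),("thick",(410,232),.048),("nozzle",(569,238),.046),("block-",(435,306),.075),("block+",(700,306),.075)]:
    X=onz(W,c(*p),z);print(n,X,"inj",(X-[.5525,-.172])@xj,(X-[.5525,-.172])@yj)
go(.4830,.1905,.15,109.3)
```

```text
mould+x back [ 0.5624 -0.0566] inj 0.028621891420272917 0.1122139365424634
mould+x front [ 0.5773 -0.1406] inj 0.029563954283920214 0.02694182746625307
thin in [ 0.5765 -0.0583] inj 0.0422270670072629 0.10828746944312721
thin in [ 0.5925 -0.1463] inj 0.04361252035851652 0.018809564628463744
thin out [ 0.5824 -0.0573] inj 0.048224706333799654 0.10829322911500111
thin out f [ 0.5978 -0.1454] inj 0.04904163293133555 0.01881150627861883
pin [ 0.536  -0.0773] inj -0.0007894616366240499 0.09608041840142456
thick [ 0.4878 -0.1646] inj -0.06261905953454719 0.017897183054473388
nozzle [ 0.5492 -0.1582] inj -0.0009929923905050533 0.014140302054990058
block- [ 0.5033 -0.1773] inj -0.0494109095603408 0.0028069032897140383
block+ [ 0.5982 -0.1616] inj 0.04677751445612423 0.0028190346124076756
delta tool [ 0.2742 -0.0102  0.0411] turn -0.17281891030533303 ang 99.39820581945449 tilt [-0.0005  0.0013 -1.    ] t 10.9 [ 0.5378 -0.0784  0.1913] [ 0.4995 -0.4666  0.0601]
```

Scaled: 0.055 m is 0.88, 0.05 m is 0.8.

```bash
python3 -c "
from h import *
go(.4838,.1905,.063,109.3)"
```

```text
delta tool [ 0.2741 -0.0095  0.1281] turn -0.17281891030533303 ang 99.39820581945449 tilt [-0.0005  0.0013 -1.    ] t 10.9 [ 0.5378 -0.0784  0.1913] [ 0.4995 -0.4666  0.0601]
```

Call:
jog_arm --motion '[[[0.8, -0.032, 0, 0], [0.88, -0.032, 0, 0], [0.88, -0.032, 0, 0], [0.88, -0.032, 0, 0], [0.88, -0.032, 0, 0]]]'

```text
time: 11.52
tool_pos: [0.4815, 0.1876, 0.1884]
tcp_rot: [-2.031, -2.394, 0.005]
wrist_force: [-0.2, 0.7, 0.5]
width: 1.0
grip_force: 0.0
```

Call:
jog_arm --motion '[[[0, 0, 0.32, -0.1101], [0, 0, 0.32, 0], [0, 0, 0.32, 0], [0, 0, 0, 0], [0, 0, 0, 0]]]'

```text
time: 12.15
tool_pos: [0.4831, 0.1862, 0.1302]
tcp_rot: [-1.817, -2.562, 0.002]
wrist_force: [-0.0, -0.5, 0.6]
width: 0.998
grip_force: 0.0
```

Call:
jog_arm --motion '[[[0, 0, 0, 0], [0, 0, 0, 0], [0, 0, 0, 0]]]'

```text
time: 12.52
tool_pos: [0.4838, 0.1865, 0.1314]
tcp_rot: [1.817, 2.562, 0.001]
wrist_force: [0.4, 0.5, 0.3]
width: 1.0
grip_force: 0.0
```

```bash
python3 -c "
from h import *
go(.4838,.1905,.063,109.3)"
```

```text
delta tool [0.0038 0.0012 0.0684] turn 6.892868867458546e-05 ang 109.30394932294843 tilt [ 0.     0.001 -1.   ] t 12.525 [0.4838 0.1865 0.1314] [0.3505 0.5475 0.2802]
```

Scaled: 0.024 m is 0.384, 0.02 m is 0.32.

Call:
jog_arm --motion '[[[0.0608, 0.0192, 0.32, 0], [0, 0, 0.384, 0], [0, 0, 0.384, 0], [0, 0, 0, 0], [0, 0, 0, 0]]]'

```text
time: 13.15
tool_pos: [0.484, 0.1906, 0.0636]
tcp_rot: [1.817, 2.562, 0.001]
wrist_force: [-0.5, 0.9, -0.3]
width: 0.998
grip_force: 0.0
```

Call:
jog_arm --motion '[[[0, 0, 0, 0], [0, 0, 0, 0]]]'

```text
time: 13.4
tool_pos: [0.4842, 0.1907, 0.0639]
tcp_rot: [1.817, 2.562, 0.002]
wrist_force: [0.3, -0.1, -0.0]
width: 0.998
grip_force: 0.0
```

```bash
python3 -c "
from h import *
go(.4838,.1905,.063,109.3)"
```

```text
delta tool [-0.0001 -0.0004  0.0009] turn 0.00014170110253419743 ang 109.30811887512756 tilt [-0.     0.002 -1.   ] t 13.4 [0.4842 0.1907 0.0639] [ 0.3189 -0.0734 -0.019 ]
```

Call:
jog_arm --motion '[[[0, 0, 0, 0], [0, 0, 0, 0], [0, 0, 0, 0], [0, 0, 0, 0], [0, 0, 0, 0]]]' --jaw 0.0 --grip_n 60

```text
time: 14.02
tool_pos: [0.4829, 0.1903, 0.0628]
tcp_rot: [-1.817, -2.562, 0.001]
wrist_force: [-2.3, -0.4, 3.0]
width: 0.109
grip_force: 58.5
```

```bash
python3 -c "
from h import *
go(.4838,.1905,.063,109.3)"
```

```text
delta tool [-0.0001  0.0009 -0.0002] turn 0.00012416916614710338 ang 109.30711436916589 tilt [ 0.     -0.0011 -1.    ] t 14.025 [0.4829 0.1903 0.0628] [-2.3482 -0.4042  3.0175]
```

The rows are not in the units I measure in: shifts go in shares of 62.5 mm and turns go in shares of 90 degrees. I convert before sending: -0.035 m is -0.56, -0.03 m is -0.48, 0.166 rad is 0.1057.

Call:
jog_arm --motion '[[[0, 0, -0.32, 0], [0, 0, -0.48, 0], [0, 0, -0.56, 0], [0, 0, -0.4, 0.1057], [0, 0, 0, 0]]]'

```text
time: 14.65
tool_pos: [0.4851, 0.191, 0.1749]
tcp_rot: [2.02, 2.403, 0.007]
wrist_force: [-0.3, -0.9, -2.2]
width: 0.106
grip_force: 58.6
```

Call:
jog_arm --motion '[[[0, 0, 0, 0], [0, 0, 0, 0]]]'

```text
time: 14.9
tool_pos: [0.4821, 0.19, 0.1708]
tcp_rot: [-2.021, -2.403, 0.005]
wrist_force: [0.1, 0.4, -1.6]
width: 0.108
grip_force: 58.6
```

```bash
python3 -c "
from h import *
go(.5812,-.1186,.175,99.8)"
```

```text
delta tool [-0.321   0.0447 -0.0042] turn 0.001382176904345167 ang 99.87919290315943 tilt [-0.0005 -0.0033 -1.    ] t 14.9 [0.4821 0.19   0.1708] [ 0.0672  0.3855 -1.6137]
```

Scaled: -0.048 m is -0.768, 0.0064 m is 0.1024.

Call:
jog_arm --motion '[[[-0.72, 0.1024, 0, 0], [-0.768, 0.1024, 0, 0], [-0.768, 0.1024, 0, 0], [-0.768, 0.1024, 0, 0], [-0.768, 0.1024, 0, 0]]]'

```text
time: 15.52
tool_pos: [0.5547, -0.0391, 0.1713]
tcp_rot: [-2.021, -2.403, 0.002]
wrist_force: [0.2, -0.6, -1.8]
width: 0.108
grip_force: 58.5
```

Call:
jog_arm --motion '[[[-0.768, 0.1024, 0, 0], [-0.576, 0.1008, 0, 0], [0, 0, 0, 0], [0, 0, 0, 0], [0, 0, 0, 0]]]'

```text
time: 16.15
tool_pos: [0.5814, -0.1172, 0.1721]
tcp_rot: [-2.021, -2.403, 0.001]
wrist_force: [-0.6, 0.3, -0.8]
width: 0.11
grip_force: 58.5
```

Call:
jog_arm --motion '[[[0, 0, 0, 0], [0, 0, 0, 0], [0, 0, 0, 0]]]'

```text
time: 16.52
tool_pos: [0.5821, -0.1179, 0.173]
tcp_rot: [2.023, 2.403, 0.0]
wrist_force: [-0.5, 0.8, -1.3]
width: 0.109
grip_force: 58.5
```

```bash
python3 -c "
from h import *
go(.5812,-.1186,.125,99.8)"
```

```text
delta tool [-0.0005 -0.001   0.048 ] turn 0.0005555665940524257 ang 99.83183162107767 tilt [-0.0001  0.0003 -1.    ] t 16.525 [ 0.5821 -0.1179  0.173 ] [-0.5228  0.7668 -1.3358]
```

Scaled: 0.02 m is 0.32, 0.012 m is 0.192.

Call:
jog_arm --motion '[[[0, -0.016, 0.32, 0], [0, 0, 0.32, 0], [0, 0, 0.192, 0], [0, 0, 0, 0], [0, 0, 0, 0]]]'

```text
time: 17.15
tool_pos: [0.5814, -0.1186, 0.1209]
tcp_rot: [2.023, 2.403, 0.0]
wrist_force: [0.3, 0.3, 0.5]
width: 0.105
grip_force: 58.5
```

Call:
jog_arm --motion '[[[0, 0, 0, 0], [0, 0, 0, 0], [0, 0, 0, 0]]]'

```text
time: 17.52
tool_pos: [0.5813, -0.1185, 0.1213]
tcp_rot: [2.023, 2.402, 0.001]
wrist_force: [0.3, 0.7, -1.3]
width: 0.107
grip_force: 58.5
```

Run:
```python
from h import *
go(.5812,-.1186,.125,99.8)
s=camrig.read_camera("scene");w=camrig.read_camera("wrist");np.save("w5.npy",P(camrig.camera_info("wrist")))
c=lambda im,x,y,W:cv2.resize(im[y:y+W*3//2,x:x+W],(400,600),interpolation=cv2.INTER_CUBIC)
cv2.imwrite("pics/c5.png",np.hstack([c(s,180,80,90),c(w,210,140,140)])[:,:,::-1])
```

```text
delta tool [-0.0001 -0.0001 -0.0037] turn -5.059817410280054e-05 ang 99.79710093817285 tilt [-0.0003  0.0007 -1.    ] t 17.525 [ 0.5813 -0.1185  0.1213] [ 0.3432  0.7283 -1.288 ]
```

View pics/c5.png

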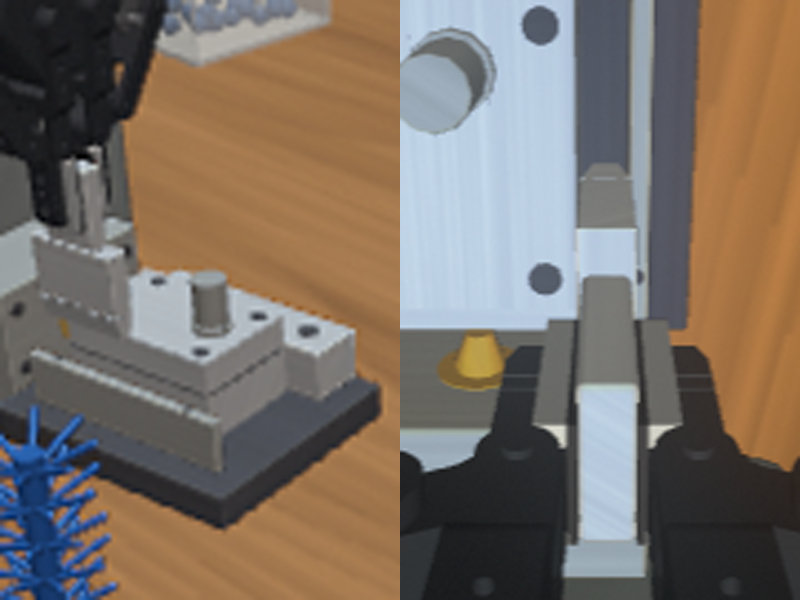

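Scaled: 0.006 m is 0.096.

Call:
jog_arm --motion '[[[0, 0, 0.096, 0], [0, 0, 0.096, 0], [0, 0, 0.096, 0], [0, 0, 0, 0], [0, 0, 0, 0]]]'

```text
time: 18.25
tool_pos: [0.5811, -0.1185, 0.1027]
tcp_rot: [-2.024, -2.403, 0.0]
wrist_force: [-1.1, 0.5, -0.5]
width: 0.108
grip_force: 58.5
```

```bash
python3 -c "
from h import *
go(.5812,-.1186,.0728,99.8)"
```

```text
delta tool [-0.0002  0.0001  0.0299] turn -4.283121422643532e-05 ang 99.7975459521934 tilt [ 0.     -0.0001 -1.    ] t 18.25 [ 0.5811 -0.1185  0.1027] [-1.0791  0.5398 -0.5115]
```

Scaled: 0.005 m is 0.08.

Call:
jog_arm --motion '[[[0, 0, 0.08, 0], [0, 0, 0.08, 0], [0, 0, 0.08, 0], [0, 0, 0.08, 0], [0, 0, 0, 0]]]'

```text
time: 18.88
tool_pos: [0.5805, -0.1183, 0.082]
tcp_rot: [-2.023, -2.402, 0.001]
wrist_force: [0.7, -0.2, -1.7]
width: 0.108
grip_force: 58.5
```

Call:
jog_arm --motion '[[[0, 0, 0.064, 0], [0, 0, 0.048, 0], [0, 0, 0.032, 0], [0, 0, 0, 0], [0, 0, 0, 0]]]'

```text
time: 19.5
tool_pos: [0.5812, -0.1185, 0.0739]
tcp_rot: [2.023, 2.403, 0.0]
wrist_force: [0.3, -1.1, -1.8]
width: 0.108
grip_force: 58.6
```

```bash
python3 -c "
from h import *
go(.5812,-.1186,.0728,99.8)"
```

```text
delta tool [-0.0001  0.      0.0011] turn -4.3457717045169986e-05 ang 99.79751005622605 tilt [-0.0001  0.0002 -1.    ] t 19.5 [ 0.5812 -0.1185  0.0739] [ 0.2978 -1.0828 -1.7688]
```

Call:
jog_arm --motion '[[[0, 0, 0.024, 0], [0, 0, 0.016, 0], [0, 0, 0, 0], [0, 0, 0, 0]]]'

```text
time: 20.0
tool_pos: [0.5813, -0.1185, 0.0728]
tcp_rot: [2.023, 2.403, 0.0]
wrist_force: [-2.9, 0.4, 6.8]
width: 0.106
grip_force: 59.8
```

```bash
python3 -c "
from h import *
go(.5812,-.1186,.0728,99.8)"
```

```text
delta tool [-0.     -0.0001 -0.    ] turn -3.262664263248283e-05 ang 99.79813063107748 tilt [-0.0002  0.0004 -1.    ] t 20.0 [ 0.5813 -0.1185  0.0728] [-2.8773  0.377   6.8356]
```

Call:
jog_arm --motion '[[[0, 0, 0, 0], [0, 0, 0, 0], [0, 0, 0, 0], [0, 0, 0, 0]]]' --jaw 1.0

```text
time: 20.5
tool_pos: [0.581, -0.1185, 0.0711]
tcp_rot: [-2.024, -2.403, 0.0]
wrist_force: [0.8, -0.3, -0.5]
width: 0.935
grip_force: 0.0
```

Call:
jog_arm --motion '[[[0, 0, -0.32, 0], [0, 0, -0.48, 0], [0, 0, -0.48, 0], [0, 0, -0.32, 0], [0, 0, 0, 0]]]'

```text
time: 21.12
tool_pos: [0.5828, -0.1189, 0.1743]
tcp_rot: [2.021, 2.399, 0.004]
wrist_force: [0.4, -0.9, -0.8]
width: 1.0
grip_force: 0.0
```

Call:
jog_arm --motion '[[[0, 0, 0, 0], [0, 0, 0, 0]]]' --jaw 0.0 --grip_n 40

```text
time: 21.38
tool_pos: [0.5799, -0.1182, 0.1695]
tcp_rot: [-2.022, -2.401, 0.002]
wrist_force: [0.3, 0.5, -0.3]
width: 0.608
grip_force: 0.0
```

```bash
python3 -c "
from h import *
go(.5299,-.0339,.04,99.8)"
```

```text
delta tool [ 0.0914 -0.0346  0.1297] turn -4.901099173126866e-05 ang 99.79719187702405 tilt [ 0.0012 -0.0028 -1.    ] t 21.375 [ 0.5799 -0.1182  0.1695] [ 0.3064  0.5204 -0.3306]
```

Scaled: 0.047 m is 0.752, 0.045 m is 0.72.

Call:
jog_arm --motion '[[[0.72, -0.272, 0, 0], [0.752, -0.2816, 0, 0], [0, 0, 0, 0], [0, 0, 0, 0], [0, 0, 0, 0]]]'

```text
time: 22.0
tool_pos: [0.5319, -0.0345, 0.1711]
tcp_rot: [2.024, 2.402, -0.0]
wrist_force: [0.3, -0.8, -0.1]
width: -0.002
grip_force: 0.0
```

Run:
```python
from h import *
go(.5299,-.0339,.04,99.8)
s=camrig.read_camera("scene");w=camrig.read_camera("wrist");np.save("w6.npy",P(camrig.camera_info("wrist")))
c=lambda im,x,y,W:cv2.resize(im[y:y+W*3//2,x:x+W],(400,600),interpolation=cv2.INTER_CUBIC)
cv2.imwrite("pics/c6.png",np.hstack([c(s,170,60,110),c(w,190,180,160)])[:,:,::-1])
```

```text
delta tool [ 0.001  -0.0019  0.1311] turn -0.0008507613446451234 ang 99.75125496557897 tilt [-0.0003  0.     -1.    ] t 22.0 [ 0.5319 -0.0345  0.1711] [ 0.2602 -0.7506 -0.0777]
```

View pics/c6.png

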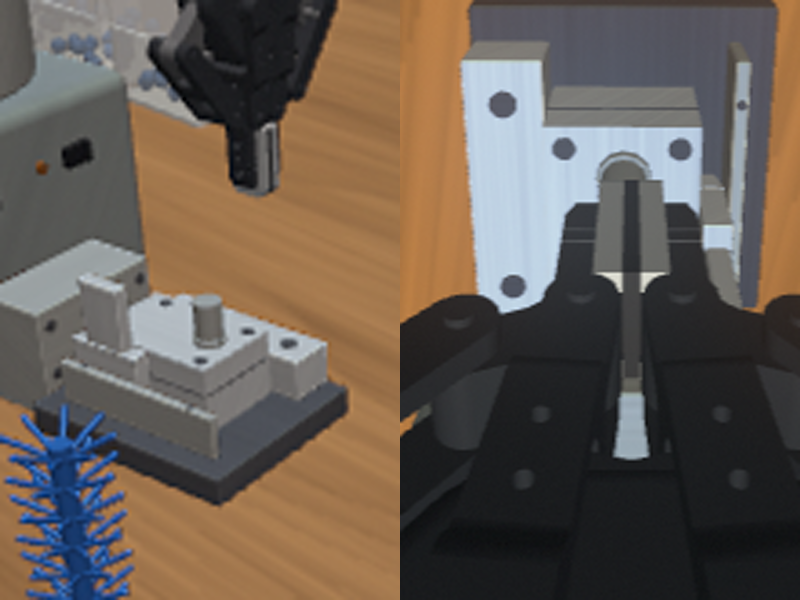

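Scaled: 0.04 m is 0.64, 0.03 m is 0.48.

Call:
jog_arm --motion '[[[0.016, -0.032, 0.48, 0], [0, 0, 0.64, 0], [0, 0, 0.64, 0], [0, 0, 0.32, 0], [0, 0, 0, 0]]]'

```text
time: 22.72
tool_pos: [0.5275, -0.0334, 0.0392]
tcp_rot: [-2.022, -2.399, 0.004]
wrist_force: [-1.1, 0.0, 0.7]
width: -0.004
grip_force: 0.0
```

Call:
jog_arm --motion '[[[0, 0, 0, 0], [0, 0, 0, 0], [0, 0, 0, 0]]]'

```text
time: 23.1
tool_pos: [0.5301, -0.0332, 0.0425]
tcp_rot: [2.023, 2.402, 0.002]
wrist_force: [-0.8, 0.0, 0.1]
width: -0.002
grip_force: 0.0
```

```bash
python3 -c "
from h import *
go(.5299,-.0339,.04,99.8)"
```

```text
delta tool [-0.0006 -0.0003  0.0025] turn -0.0001231795603016117 ang 99.79294233107244 tilt [-0.0006  0.0021 -1.    ] t 23.1 [ 0.5301 -0.0332  0.0425] [-0.8309  0.0177  0.0533]
```

Scaled: -0.006 m is -0.096, -0.005 m is -0.08.

Call:
jog_arm --motion '[[[-0.096, 0, 0.016, 0], [-0.08, 0, 0.016, 0], [-0.048, 0, 0, 0], [-0.048, 0, 0, 0], [-0.048, 0, 0, 0]]]'

```text
time: 23.72
tool_pos: [0.5323, -0.0524, 0.0392]
tcp_rot: [-2.023, -2.402, -0.0]
wrist_force: [-0.9, 4.7, 2.0]
width: 0.002
grip_force: 1.7
```

Call:
jog_arm --motion '[[[-0.048, 0, 0, 0], [-0.048, 0, 0, 0], [-0.048, 0, 0, 0], [0, 0, 0, 0]]]'

```text
time: 24.22
tool_pos: [0.5341, -0.0621, 0.0392]
tcp_rot: [2.023, 2.403, -0.001]
wrist_force: [-0.3, 1.2, 0.1]
width: -0.002
grip_force: 0.4
```

```bash
python3 -c "
from h import *
go(.5365,-.0732,.04,99.8)"
```

```text
delta tool [-0.0113  0.0005 -0.0008] turn -0.0001054700988283308 ang 99.7939570084723 tilt [-0.0005 -0.0001 -1.    ] t 24.225 [ 0.5341 -0.0621  0.0392] [-0.3492  1.2108  0.1318]
```

Scaled: -0.002 m is -0.032.

Call:
jog_arm --motion '[[[-0.032, 0, 0, 0], [-0.032, 0, 0, 0], [-0.032, 0, 0, 0], [0, 0, 0, 0], [0, 0, 0, 0]]]'

```text
time: 24.85
tool_pos: [0.5349, -0.067, 0.0392]
tcp_rot: [-2.023, -2.402, -0.001]
wrist_force: [-1.0, 4.8, 0.6]
width: 0.004
grip_force: 2.5
```

Call:
jog_arm --motion '[[[-0.024, 0, 0, 0], [-0.024, 0, 0, 0], [0, 0, 0, 0], [0, 0, 0, 0]]]'

```text
time: 25.35
tool_pos: [0.5352, -0.0691, 0.0392]
tcp_rot: [-2.023, -2.401, -0.002]
wrist_force: [-0.3, 8.1, 1.6]
width: -0.003
grip_force: 4.2
```

```bash
python3 -c "
from h import *
go(.5365,-.0732,.04,99.8)"
```

```text
delta tool [-0.0043  0.0006 -0.0008] turn -0.0006316763229643474 ang 99.7638076126758 tilt [ 0.0024 -0.0006 -1.    ] t 25.35 [ 0.5352 -0.0691  0.0392] [-0.3456  8.0836  1.5559]
```

Scaled: -0.0015 m is -0.024.

Call:
jog_arm --motion '[[[-0.024, 0, 0, 0], [-0.024, 0, 0, 0], [0, 0, 0, 0], [0, 0, 0, 0]]]'

```text
time: 25.85
tool_pos: [0.5355, -0.0715, 0.0392]
tcp_rot: [-2.023, -2.4, -0.002]
wrist_force: [-2.2, 10.9, 2.0]
width: -0.0
grip_force: 5.3
```

Call:
jog_arm --motion '[[[-0.024, 0, 0, 0], [0, 0, 0, 0], [0, 0, 0, 0]]]'

```text
time: 26.22
tool_pos: [0.5357, -0.0724, 0.0392]
tcp_rot: [-2.022, -2.399, -0.003]
wrist_force: [-1.7, 12.9, 3.2]
width: 0.0
grip_force: 6.4
```

Call:
jog_arm --motion '[[[-0.024, 0, 0, 0], [0, 0, 0, 0], [0, 0, 0, 0]]]'

```text
time: 26.6
tool_pos: [0.5357, -0.0724, 0.0392]
tcp_rot: [-2.022, -2.397, -0.005]
wrist_force: [-2.0, 18.5, 4.9]
width: -0.004
grip_force: 9.2
```

Scaled: -0.001 m is -0.016.

Call:
jog_arm --motion '[[[-0.016, 0, 0, 0], [0, 0, 0, 0], [0, 0, 0, 0], [0, 0, 0, 0]]]'

```text
time: 27.1
tool_pos: [0.5358, -0.0724, 0.0393]
tcp_rot: [-2.021, -2.396, -0.007]
wrist_force: [-1.6, 21.8, 4.9]
width: -0.001
grip_force: 11.0
```

Run:
```python
from h import *
s=camrig.read_camera("scene")[:,:,::-1];S=P(camrig.camera_info("scene"))
old=cv2.resize(cv2.imread("pics/c6.png")[:,:400],(110,165),interpolation=cv2.INTER_AREA)
new=np.ascontiguousarray(s[60:225,170:280])
for n,(x,y,w,h) in {"tab":(20,74,18,18),"pin":(51,80,12,16),"mouldcorner":(50,98,25,14)}.items():
    r=cv2.matchTemplate(new,old[y:y+h,x:x+w],cv2.TM_CCOEFF_NORMED);_,m,_,p=cv2.minMaxLoc(r);print(n,m,np.array(p)-[x,y])
pr=lambda x,y,z:(lambda a:a[:2]/a[2])(S@np.r_[np.array([.5525,-.172])+x*np.array([.9866,.1633])+y*np.array([-.1633,.9866]),z,1])
print("1mm mould shift 25:",pr(0,.07,.09)-pr(0,.095,.09))
np.save("new.npy",new)
g=cv2.cvtColor(s,cv2.COLOR_BGR2GRAY).astype(np.float32)
for x in(-.02,-.01,.01):
    q=np.array([pr(x,y*.001,.064) for y in range(-6,16)],np.float32);print(x,cv2.remap(g,q[None,:,0],q[None,:,1],1)[0].astype(int))
go(.5365,-.0732,.04,99.8)
```

```text
tab 0.7473357319831848 [0 0]
pin 0.6446270942687988 [-17 -46]
mouldcorner 0.5923970937728882 [ -2 -68]
1mm mould shift 25: [-8.8146 -3.0262]
-0.02 [183 183 184 187 188 188 189 190 193 180 173 167 141 104  79  72  69  70
  63  49  27  16]
-0.01 [121 121 120 122 124 123 123 122 123 123 122 121 123 126 129 124 121 120
 120 121 122 124]
0.01 [103 102 102 103 103 104 106 106 104 104 105 106 106 106 106 106 106 106
 107 107 107 108]
delta tool [-0.0009  0.0006 -0.0008] turn -0.0020370801897044988 ang 99.68328390260022 tilt [ 0.0082 -0.0012 -1.    ] t 27.15 [ 0.5358 -0.0724  0.0392] [-2.1335 21.2065  5.1449]
```

```bash
python3 -c "
from workcell import bot, camrig
print(bot.finish_job())"
```

```text
the job is handed in; nothing more can be done
None
```

The job is handed in after about 27 s of robot time: the pin is home, the plate stands on the rest in the wide gap, and the mould is held against the nozzle block at about 22 N. I judged it flush from the hard stop and the nozzle spring travel, because the arm hid the face at the end.

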